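# Hook the trapped test cassette out of the reader

## Robot

A 7-joint arm with a two-finger parallel gripper is mounted at the origin on a cart in front of the work surface, level with it; the furniture and walls round the work are solid. World frame = base frame: x ahead of the robot, y to its left, z up, the work surface at z = 0. Lengths are in m, angles in rad, forces in N, time in s.
With the tool pointing down it reaches from about 0.4 to 0.875 m from the base axis. Payload 19.3 kg.
Tool frame: the origin (TCP) lies midway between the tips of the shut fingers; the grasp point (between the pads) lies 19 mm behind it; z points along the fingers, y is the line along which they close (so a half turn about z gives the same grasp; the last joint's range is limited). The gripper opens to 85 mm and grips with 20 to 120 N. Pads are 22 mm wide; open, the fingers measure 114 mm over their backs; the gripper's body (76 mm by 85 mm) begins 54 mm behind the grasp point. The pads swing forward as they close: fully open they stand 13 mm farther back than shut.
Start: joints at [-1.313, 0.521, -0.036, 1.599, 0.021, 1.021, -0.113], TCP at [0.201, 0.592, 0.231] pointing down, gripper open.
Joint ranges: [-2.91, 2.91], [-0.3, 2.13], [-1.5, 1.42], [0.17, 2.43], [-1.26, 4.41], [0.16, 1.93], [-2.52, 2.52]. Speed limits (rad/s): [1.89, 1.89, 2.39, 2.39, 3.01, 3.01, 3.01].

## Interface

Orientations are given as [roll, pitch, yaw] about the fixed x, y, z axes, in that order (R = Rz(yaw) Ry(pitch) Rx(roll)).
In Python, from workcell import telemetry, grab_frame, calibration, bot, outline_of, landmark_of gives the robot as it stands. The module is installed in compiled form; this text tells all that it offers.
- The arm moves only by the shell command python3 -m inch 'ROWS' [FORCE]. ROWS is JSON, a list of rows, each a list of 7 numbers: the shift along the tool's x, y, z in m, then the turn, a rotation vector about the tool's x, y, z in rad, then the closure, from 0 (fully open) to 1 (shut). A call has 1 to 5 rows; each row shifts and turns the commanded pose from where the row before left it, along the tool's axes as they then stand; what a row does not reach is not made up. A row lasts 1/10 s, in which the tool goes at most 50 mm and 8.59 degrees, less where a joint would pass 70% of its speed; a pose out of reach is approached as far as the arm can. A call is refused whole if a number of a shift passes 0.05 or a number of a turn 0.15, either way. A call with a gripper value outside its range is refused whole. The fingers move at their own pace and stop on an object; FORCE is the grip in N (left out, the last holds). Time passes only in rows, so rows that do not move let the fingers close. It gives the time, the measured TCP pose, the force, the opening and the grip force at its end, in the units of the state.
- telemetry.observe(): the state, without advancing time (a new reading comes with each control period).
- grab_frame(name): name is "scene" or "side" or "wrist"; returns the picture (420x560x3 uint8, red, green, blue); there is no depth.
- calibration(name): a dict with "fovy" (degrees; the focal length in pixels is half the picture's height over the tangent of half this angle, whatever the lens; pixels are square), "cx", "cy" (the principal point, pixels), "pose" (4x4, takes a point from camera to world coordinates). Camera axes: x right, y down, z forward; pixel columns grow to the right and rows downward; lengths in m; the calibration is good to about 2 mm. A picture is of the moment at which its call begins: read the wrist's pose just before it. calibration takes no time and is no camera call; for the wrist camera it gives the pose at the moment of the call.
- bot.job_done(): hands the job in; it is judged then, once.
Trained networks look in the newest picture that a camera, given by its name, has taken for a name from the list of things; names that differ only in an ending like _2 or _b are one class to them, and where a whole thing is asked for, a point or a joint stands for the part that bears it (a point fixed in the world has none). Each returns a list of dicts, best first, with "score" (0 to 1); they miss things now and then, are a little off and sometimes report something else, mostly with a low value. They report only what shows in the picture. A call takes as long as a camera call. They do not tell look-alikes from the thing itself.
- outline_of(label, camera): "region" (420x560 bool, what is visible of it) and "rect" ([left, top, right, bottom] in pixels, round what is visible of it).
- landmark_of(label, camera): "xy" ([column, row] in pixels: a listed point, or the origin of a listed thing).
The state is a dict: "clock": time; "qpos": joint angles; "qd": joint speeds; "joint_efforts": joint torques, N m; "position": TCP position; "tool_rot": TCP orientation; "force": force on the tool from outside, world axes, zero at the start; "moment": the same for the moment, N m; "grip_width": finger opening in m; "finger_force": force on a finger pad.
Only numpy, scipy, OpenCV 4.12 (cv2) and the standard library are available. Lean on these libraries where they do the work, as an engineer would, in place of code of your own. Each camera call takes 0.05 s, during which the arm holds its last target. There are 200 camera calls.

## Task

A used test cassette is trapped in the reader: the dust shutter behind the slot has jammed part-way down, so its window no longer lines up with the cassette. Take the hooked pick from its rest, reach into the slot, set the hook in the cassette's sample well, press the cassette down on its sprung bed until you feel it line up with the shutter's window and draw it gently right out onto the reader's front shelf, to lie flat there; never load it with more than 15 N. The cassette is contaminated, so touch it with the pick only; then lay the pick back in its rest as it was, and leave the things around where they are.

Things in the scene. Friction and masses are not known exactly. Their poses are not given: they have to be found in the camera images.
- reader: test-cassette reader fixed to the table: white housing 100 mm wide, 60 mm high, with a grey shelf towards the robot. Origin on the table under the middle of the slot's mouth (plane x = 0); +x points into the bay (81 mm deep), -x out over the shelf, z up. From x = 84 mm a head with a display stands 86 mm high
- reader_mouth (a point): middle of the slot's sill, 22 mm above the table, axes as the reader. The slot is T-shaped: below, 28 mm wide for the cassette; from 40 mm over the table, 15 mm wide (between bezels and rails) for the hook, its ceiling (a clear cover) 57 mm above the table
- reader_shelf (a point): middle of the top of the front shelf (tongue), 22 mm above the table, 39 mm before the mouth: 78 mm long from the mouth outwards, 38 mm wide between 3 mm high edge ribs, with a 2.5 mm high lip at its outer end
- reader_bed_top (a point): middle of the top of the sprung metal bed in the bay, 72 x 26 mm, 43 mm behind the mouth; the cassette lies on it. 31 mm above the table at rest; pressed on the cassette it sinks level by up to 9 mm, to a hard stop at the shelf's height (1.5 N to start, 4.7 N at the bottom)
- shutter_plane (a point): fixed point at the sill, 5 mm behind the mouth, in the plane of the 3 mm steel shutter plate, which is jammed fast. Its window, 1.6 mm higher than the cassette is thick (open above in the middle for the hook), has dropped by 2 to 7 mm, not known. The cassette passes only when pressed down by that much, give or take 0.8 mm; higher or lower its outer end butts on the plate
- cassette_centre (a point): middle of the loose test cassette, half-way up: a flat white plastic piece 60 x 26 x 7 mm (x, y, z), about 25 g; its x runs along the bay, -x towards the mouth. At the start it lies on the raised bed, outer end 8 to 17 mm behind the mouth. Wholly out on the shelf its middle lies 30 to 45 mm before the mouth
- cassette_well (a point): centre of the floor of the cassette's sample well, a rectangular recess in its top, 10 mm along x by 11 mm along y and 4 mm deep, its centre 16 mm from the cassette's outer end; the floor is 3 mm above the cassette's underside
- pick_rest: fixed tool rest: black base plate 142 x 52 x 8 mm with two upturned steel-wire forks, one 36 mm behind the origin (carries the handle's tail, 19 mm clear between prongs), one 68 mm ahead of it (carries the shank, 5 mm clear at the bottom, flared above). +x points to where the pick's hook lies
- rest_grip (a point): point on the rest where the pick's handle centre (pick_grip) lies when the pick is in the rest, 50 mm above the table; same axes as the rest
- rest_tip (a point): point on the rest where the hook's tip (pick_tip) lies when the pick is in the rest, 15 mm above the table
- pick_grip (a point): point on the axis of the pick's handle where to grip it; +x along the handle to the hook, z up. Black handle 13 mm wide, 20 mm high, from 45 mm behind to 30 mm ahead of this point. A 4 mm steel shank cranks down 26 mm between 38 and 46 mm ahead, then runs level to 90 mm ahead, where it is bent down. 60 g. Grip with 40 N or more: the hook, pressed, can tilt it in the hand
- pick_tip (a point): lowest point of the pick's hook: 90 mm ahead of and 35 mm below pick_grip; the hook is a 4 mm round with a round end, its tip 9 mm below the axis of the level shank (7 mm below the shank's underside)
- thermometer: loose infrared thermometer 33 x 146 x 34 mm, bystander; origin under its centre
- pen_red: loose ball pen 12 x 137 x 15 mm, bystander; origin under its centre
- tube_4: loose capped sample tube 17 x 92 x 17 mm lying down, bystander; origin under its centre
Things that resemble listed ones, but are neither listed nor needed, are in the scene too. Of the things shaped like the part that bears pick_grip, the black one is meant.

How it is judged:
By the outcome, as a careful person would: the job done as asked, in the order asked, and still so for the second after the job is handed in, with the robot touching nothing.
It also fails if it takes over 72 s, if anything falls off the work surface, if the arm or the gripper's body presses on something with over 40 N, if the wrist force passes 120 N, or if a joint passes its speed limit or range.

## Working session

There is one attempt and no reset: what is moved stays moved. The work goes in short steps, Python scripts to look and compute and a shell command to move; the robot and the scene stay as the last step left them, time stands still between calls to the robot, and variables do not carry over. Pictures are saved under pics/ and viewed, at most 11 in all, crops included, and the job is handed in when it is done.

```bash
mkdir -p pics; cat > h.py <<'E'
import numpy as np, cv2
from workcell import telemetry, grab_frame, calibration, bot, outline_of, landmark_of
def K(c):
    f=210/np.tan(np.radians(c['fovy']/2)); return f,c['cx'],c['cy']
def ray(c,xy):
    f,cx,cy=K(c); T=np.array(c['pose']); d=np.array([(xy[0]-cx)/f,(xy[1]-cy)/f,1.]); d=T[:3,:3]@d
    return T[:3,3], d/np.linalg.norm(d)
def tri(rs):
    A=np.zeros((3,3));b=np.zeros(3)
    for o,d in rs:
        P=np.eye(3)-np.outer(d,d);A+=P;b+=P@o
    p=np.linalg.solve(A,b); return p,[float(np.linalg.norm((np.eye(3)-np.outer(d,d))@(p-o))*1e3) for o,d in rs]
def atz(r,z): o,d=r; return o+d*(z-o[2])/d[2]
def proj(c,p):
    f,cx,cy=K(c); T=np.array(c['pose']); q=T[:3,:3].T@(np.array(p)-T[:3,3]); return [cx+f*q[0]/q[2],cy+f*q[1]/q[2]]
def save(n,im): cv2.imwrite('pics/'+n+'.png',cv2.cvtColor(im,cv2.COLOR_RGB2BGR))
E
cat > a.py <<'E'
from h import *
np.set_printoptions(precision=4,suppress=True)
s=telemetry.observe(); print(s['clock'],s['position'],s['tool_rot'],s['force'],s['grip_width'])
ims=[]
N=['reader_mouth','reader_shelf','reader_bed_top','shutter_plane','cassette_centre','cassette_well','rest_grip','rest_tip','pick_grip','pick_tip','pick_rest','reader']
R={n:{} for n in N}
for cam in ['scene','side','wrist']:
    c=calibration(cam); im=grab_frame(cam); ims.append(im); print(cam,np.array(c['pose'])[:3,3],c['fovy'])
    save(cam+'0',im)
    for n in N:
        for l in landmark_of(n,cam)[:3]:
            R[n].setdefault(cam,[]).append((np.round(l['xy'],1).tolist(),round(l['score'],2), np.round(atz(ray(c,l['xy']),.03),3).tolist()[:2]))
for n in N: print(n,R[n])
save('all0',cv2.resize(np.vstack([np.hstack(ims[:2])]),(800,300)))
E
python3 a.py
```

```text
0.0 [0.2011 0.5914 0.2307] [-3.1404  0.0001  2.8137] [-0.2519 -0.8203 -0.6459] 0.08585336145859945
scene [ 0.1942 -0.5437  0.961 ] 42.26388188949656
side [0.5032 1.3504 0.5717] 42.005639038503936
wrist [0.1345 0.6154 0.3727] 58.27857288870357
reader_mouth {'scene': [([315.6, 191.5], 0.92, [0.647, 0.193])], 'side': [([241.5, 231.0], 0.66, [0.652, 0.222])]}
reader_shelf {'scene': [([300.7, 195.6], 0.67, [0.61, 0.197]), ([315.5, 189.8], 0.38, [0.649, 0.197])], 'side': [([256.1, 233.8], 0.7, [0.618, 0.235]), ([354.0, 194.1], 0.66, [0.378, -0.019])]}
reader_bed_top {}
shutter_plane {'scene': [([314.3, 184.7], 0.97, [0.655, 0.213])], 'side': [([234.2, 231.0], 0.88, [0.669, 0.223])]}
cassette_centre {}
cassette_well {}
rest_grip {'scene': [([333.3, 306.3], 0.81, [0.527, -0.091])], 'side': [([301.5, 175.1], 0.89, [0.521, -0.164])]}
rest_tip {'scene': [([378.4, 313.4], 0.75, [0.596, -0.145])], 'side': [([274.6, 181.2], 0.78, [0.597, -0.109]), ([242.1, 239.9], 0.22, [0.646, 0.267])]}
pick_grip {'scene': [([299.9, 270.7], 0.91, [0.509, 0.013]), ([331.2, 310.9], 0.87, [0.518, -0.098]), ([297.5, 196.7], 0.66, [0.602, 0.198])], 'side': [([299.4, 205.8], 0.59, [0.523, 0.068]), ([300.1, 175.5], 0.45, [0.525, -0.161]), ([304.8, 176.7], 0.42, [0.511, -0.151])]}
pick_tip {'scene': [([374.5, 315.7], 0.74, [0.587, -0.146]), ([292.5, 235.9], 0.73, [0.538, 0.101])], 'side': [([271.9, 180.4], 0.77, [0.605, -0.116]), ([289.8, 223.3], 0.62, [0.543, 0.175])]}
pick_rest {'scene': [([332.7, 322.4], 0.67, [0.508, -0.121]), ([377.0, 315.1], 0.42, [0.592, -0.147])], 'side': [([303.0, 192.9], 0.97, [0.515, -0.022])]}
reader {'scene': [([314.9, 191.7], 0.84, [0.645, 0.193])], 'side': [([242.0, 240.6], 0.76, [0.646, 0.271])]}
```

```bash
python3 - <<'E'
import cv2,numpy as np
a=cv2.imread('pics/scene0.png')[120:400,200:480];b=cv2.imread('pics/side0.png')[100:380,130:410]
cv2.imwrite('pics/v1.png',cv2.resize(np.hstack([a,b]),(800,400),interpolation=cv2.INTER_CUBIC))
E
```

```text
(no output)
```

View pics/v1.png

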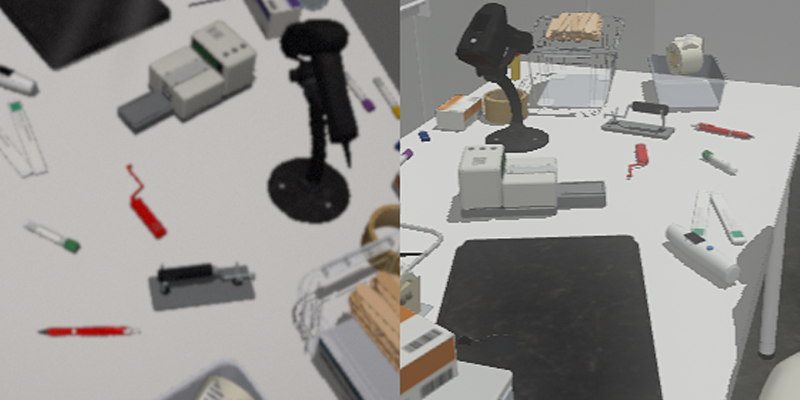

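The black pick lies in the rest (crop 185,272, i.e. scene ≈ 331,310). The red look-alike lies loose (scene ≈ 300,271), so the black one is meant. The reader is at scene ≈ 315,190, with the black scanner stand to its right.

```bash
python3 - <<'E'
from h import *
np.set_printoptions(precision=4,suppress=True)
S,D=calibration('scene'),calibration('side')
for n,a,b in [('mouth',[315.6,191.5],[241.5,231]),('shelf',[300.7,195.6],[256.1,233.8]),('shut',[314.3,184.7],[234.2,231]),('restgrip',[333.3,306.3],[301.5,175.1]),('resttip',[378.4,313.4],[274.6,181.2]),('pgrip',[331.2,310.9],[300.1,175.5]),('ptip',[374.5,315.7],[271.9,180.4]),('rest',[332.7,322.4],[303,192.9])]:
    print(n,*tri([ray(S,a),ray(D,b)]))
print('standbase',atz(ray(S,[417,253]),0),'standtop z.2-.3', atz(ray(S,[420,150]),.25), tri([ray(S,[415,147]),ray(D,[200,125])]))
E
```

```text
mouth [0.6537 0.2013 0.0194] [1.6020582670145607, 1.6020582670145183]
shelf [0.6184 0.2087 0.0163] [2.1272068944354245, 2.1272068944353277]
shut [0.6641 0.2185 0.0253] [6.276121239280563, 6.276121239280763]
restgrip [ 0.5196 -0.102   0.0521] [0.6173742862883077, 0.6173742862884266]
resttip [ 0.5998 -0.1406  0.0189] [1.265172269090444, 1.2651722690902916]
pgrip [ 0.5183 -0.1063  0.0475] [6.137443429909013, 6.1374434299089735]
ptip [ 0.5997 -0.1403  0.0181] [7.247650569230663, 7.247650569230539]
rest [ 0.5169 -0.1066 -0.0028] [1.6974523620262036, 1.6974523620261126]
standbase [ 0.7672 -0.0456  0.    ] standtop z.2-.3 [0.7679 0.02   0.25  ] (array([0.7727, 0.0427, 0.2333]), [4.06092801200614, 4.060928012006054])
```

```bash
python3 -m inch '[[-0.04,-0.02,0,0,0,0,0],[-0.04,-0.02,0,0,0,0,0],[-0.04,-0.02,0,0,0,0,0],[-0.04,-0.02,0,0,0,0,0],[-0.04,-0.02,0,0,0,0,0]]'; python3 -m inch '[[-0.04,-0.02,0,0,0,0,0],[-0.04,-0.02,0,0,0,0,0],[-0.04,-0.02,0,0,0,0,0],[-0.04,-0.02,0,0,0,0,0],[-0.04,-0.02,0,0,0,0,0]]';python3 -m inch '[[-0.04,-0.02,0,0,0,0,0],[-0.04,-0.02,0,0,0,0,0],[0,0,0,0,0,0,0]]'
cat > b.py <<'E'
from h import *
import sys,json,os
np.set_printoptions(precision=4,suppress=True)
tag=sys.argv[1]; names=sys.argv[2:]
s=telemetry.observe(); print(s['clock'],s['position'],s['tool_rot'],s['force'])
c=calibration('wrist'); im=grab_frame('wrist'); save(tag,im)
db=json.load(open('db.json')) if os.path.exists('db.json') else {}
for n in names:
    for l in landmark_of(n,'wrist')[:2]:
        o,d=ray(c,l['xy']); db.setdefault(n,[]).append((tag,l['score'],o.tolist(),d.tolist()))
        print(n,np.round(l['xy'],1),round(l['score'],2),[np.round(atz((o,d),z),4).tolist() for z in (.022,.05)])
json.dump(db,open('db.json','w')); print(np.array(c['pose'])[:3])
E
python3 b.py r1 reader_mouth reader_shelf shutter_plane reader cassette_well cassette_centre reader_bed_top
```

```text
clock: 2.45
position: [0.3595, 0.4312, 0.2315]
tool_rot: [3.141, 0.0, 2.814]
force: [0.9, 0.7, 0.0]
grip_width: 0.0852
finger_force: 0.0
clock: 2.95
position: [0.5167, 0.2721, 0.2315]
tool_rot: [3.141, 0.0, 2.814]
force: [1.2, 2.0, -0.1]
grip_width: 0.0854
finger_force: 0.0
clock: 3.25
position: [0.582, 0.204, 0.2312]
tool_rot: [-3.14, 0.002, 2.806]
force: [-0.9, -0.4, -0.1]
grip_width: 0.0854
finger_force: 0.0
3.25 [0.582  0.204  0.2312] [-3.1399  0.0023  2.8065] [-0.9171 -0.3849 -0.1127]
reader_mouth [308.9 237.7] 0.89 [[0.6542, 0.2108, 0.022], [0.6431, 0.2122, 0.05]]
reader_shelf [291.4 206.1] 0.89 [[0.6174, 0.2049, 0.022], [0.6092, 0.2068, 0.05]]
shutter_plane [313.2 243.7] 0.87 [[0.6617, 0.2128, 0.022], [0.65, 0.2141, 0.05]]
reader [309.  232.2] 0.8 [[0.6487, 0.2127, 0.022], [0.638, 0.2139, 0.05]]
cassette_centre [289.4 206.5] 0.45 [[0.6171, 0.2029, 0.022], [0.609, 0.205, 0.05]]
[[ 0.3296  0.9067  0.2633  0.5152]
 [ 0.9441 -0.3162 -0.0929  0.2285]
 [-0.001   0.2792 -0.9602  0.3724]]
```

View pics/r1.png

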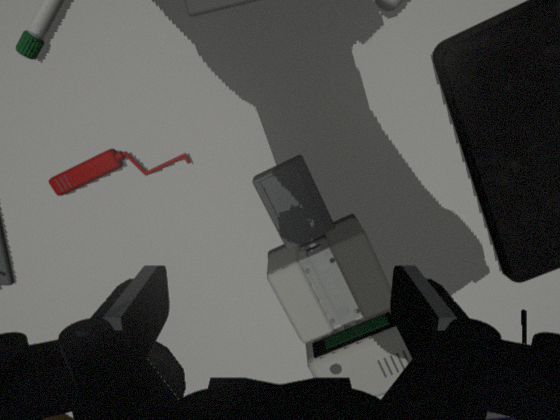

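The wrist picture shows the reader: shelf at (253–332, 156–245), mouth near (309,240), clear cover (330,290) and display (352,335). The red look-alike lies at (85,172). I'll enlarge the crop to get the axis.

```bash
python3 - <<'E'
import cv2
a=cv2.imread('pics/r1.png')[145:345,240:400]
cv2.imwrite('pics/v2.png',cv2.resize(cv2.convertScaleAbs(a,alpha=1.5,beta=10),None,fx=3,fy=3,interpolation=cv2.INTER_CUBIC))
E
```

```text
(no output)
```

View pics/v2.png

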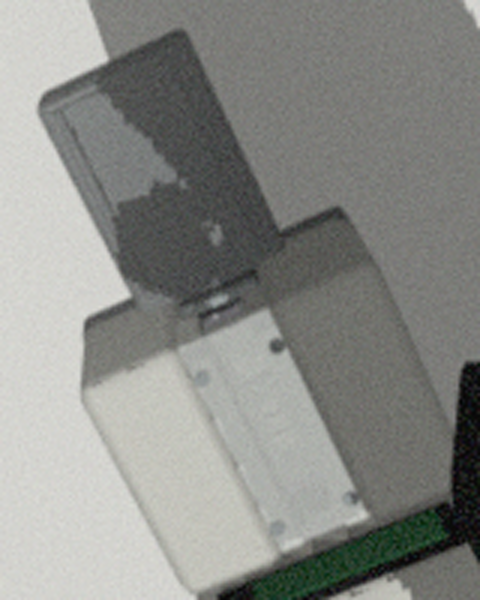

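```bash
python3 - <<'E'
from h import *
np.set_printoptions(precision=4,suppress=True)
import json
T=np.eye(4);T[:3]=[[0.3296,0.9067,0.2633,0.5152],[0.9441,-0.3162,-0.0929,0.2285],[-0.001,0.2792,-0.9602,0.3724]]
c=dict(calibration('wrist'));c['pose']=T
P=lambda x,y,z:atz(ray(c,[240+x/3,145+y/3]),z)
def line(a,b,n):
    d=b-a;print(n,a[:2],b[:2],'yaw',np.degrees(np.arctan2(d[1],d[0])),'len',np.linalg.norm(d))
R=P(187,35,.025),P(278,238,.025);L=P(42,105,.025),P(120,265,.025)
line(*R,'rightrib');line(*L,'leftrib');line(P(42,105,.025),P(187,35,.025),'lip')
F=P(277,345,.06),P(350,497,.06),P(203,378,.06),P(278,525,.06)
line(F[0],F[1],'s1');line(F[2],F[3],'s2');line(F[2],F[0],'f');line((F[0]+F[2])/2,(F[1]+F[3])/2,'mid')
line(P(83,325,.06),P(343,210,.06),'front top edge'); 
print('slot notch',P(215,315,.05))
line(P(83,390,.06),P(190,590,.06),'sideL');line(P(380,265,.06),P(460,480,.06),'sideR')
E
```

```text
rightrib [0.5745 0.23  ] [0.6473 0.2371] yaw 5.606772580762797 len 0.07311758395248738
leftrib [0.5805 0.18  ] [0.6392 0.1855] yaw 5.3633420327369095 len 0.05895743337585656
lip [0.5805 0.18  ] [0.5745 0.23  ] yaw 96.83056534766618 len 0.05033073574203222
s1 [0.6665 0.226 ] [0.7237 0.2324] yaw 6.417998625104236 len 0.05758182180404207
s2 [0.6695 0.2016] [0.7259 0.2082] yaw 6.655078643652108 len 0.05674733002657679
f [0.6695 0.2016] [0.6665 0.226 ] yaw 97.11247192287975 len 0.024592828306357915
mid [0.668  0.2138] [0.7248 0.2203] yaw 6.535673406196312 len 0.05716445357816291
front top edge [0.6411 0.1731] [0.632  0.2566] yaw 96.27546564197819 len 0.08400121407705308
slot notch [0.6554 0.2108 0.05  ]
sideL [0.6613 0.1658] [0.7395 0.1744] yaw 6.254774135036256 len 0.07865118067545687
sideR [0.6519 0.2621] [0.7292 0.2665] yaw 3.23703728561492 len 0.07740598350553722
```

```bash
python3 -m inch '[[-0.005,-0.039,0,0,0,0,0],[-0.005,-0.039,0,0,0,0,0],[-0.005,-0.039,0,0,0,0,0],[-0.005,-0.039,0,0,0,0,0],[-0.005,-0.039,0,0,0,0,0]]'; python3 -m inch '[[-0.005,-0.039,0,0,0,0,0],[-0.005,-0.039,0,0,0,0,0],[-0.005,-0.039,0,0,0,0,0],[0,0,0,0,0,0.11,0],[0,0,0,0,0,0,0]]'
python3 b.py p1 rest_grip rest_tip pick_grip pick_tip pick_rest
python3 -m inch '[[0.02,0,0.03,0,0,0,0],[0.02,0,0.03,0,0,0,0],[0,0,0,0,0,0,0]]'
python3 b.py p2 rest_grip rest_tip pick_grip pick_tip pick_rest
python3 - <<'E'
from h import *
import json
db=json.load(open('db.json'))
for n in ['rest_grip','rest_tip','pick_grip','pick_tip','pick_rest']:
    e={}
    for t,s,o,d in db[n]:
        if t not in e: e[t]=(np.array(o),np.array(d))
    print(n,*tri(list(e.values())))
a=cv2.imread('pics/p1.png');b=cv2.imread('pics/p2.png')
cv2.imwrite('pics/v3.png',cv2.resize(np.hstack([a,b]),(800,300)))
E
```

```text
clock: 4.15
position: [0.5387, 0.0164, 0.2315]
tool_rot: [3.141, 0.0, 2.815]
force: [1.4, -0.2, -0.2]
grip_width: 0.0855
finger_force: 0.0
clock: 4.65
position: [0.5157, -0.0988, 0.2315]
tool_rot: [3.141, 0.0, 2.7]
force: [0.3, 0.5, -0.2]
grip_width: 0.0854
finger_force: 0.0
4.65 [ 0.5157 -0.0988  0.2315] [3.1415 0.0004 2.7003] [ 0.2529  0.4605 -0.1657]
rest_grip [269.3 182.8] 0.65 [[0.5206, -0.1105, 0.022], [0.5151, -0.1071, 0.05]]
rest_tip [283.1 261.3] 0.56 [[0.6, -0.1333, 0.022], [0.5882, -0.128, 0.05]]
pick_grip [268.8 184.8] 0.95 [[0.5222, -0.1118, 0.022], [0.5165, -0.1082, 0.05]]
pick_grip [403.1 119.8] 0.64 [[0.5198, 0.0253, 0.022], [0.5144, 0.0178, 0.05]]
pick_tip [281.7 257.2] 0.87 [[0.5953, -0.1326, 0.022], [0.5839, -0.1274, 0.05]]
pick_tip [507.1  99.8] 0.82 [[0.5432, 0.1158, 0.022], [0.5359, 0.1012, 0.05]]
pick_rest [268.4 173.4] 0.81 [[0.512, -0.1073, 0.022], [0.5072, -0.1041, 0.05]]
[[ 0.4278  0.8683  0.251   0.4519]
 [ 0.9039 -0.4113 -0.1178 -0.0677]
 [ 0.0009  0.2773 -0.9608  0.3729]]
clock: 5.25
position: [0.4762, -0.0799, 0.1685]
tool_rot: [-3.14, -0.005, 2.706]
fo
[... 542 characters left out ...]
ip [541.4 159.9] 0.66 [[0.5401, 0.1136, 0.022], [0.5278, 0.0978, 0.05]]
pick_rest [267.7 236.5] 0.83 [[0.5079, -0.1043, 0.022], [0.4987, -0.099, 0.05]]
[[ 0.4224  0.8725  0.2458  0.4132]
 [ 0.9064 -0.4062 -0.1157 -0.0493]
 [-0.0011  0.2717 -0.9624  0.3103]]
rest_grip [ 0.51548509 -0.10618632  0.05011054] [0.9440334683468903, 0.9440334683468193]
rest_tip [ 0.60638934 -0.13563968  0.00734413] [0.39669548295967805, 0.3966954829596778]
pick_grip [ 0.43397276 -0.06250332  0.32961555] [27.885139695230656, 27.885139695230688]
pick_tip [ 0.59720385 -0.13443291  0.01648679] [0.886029340401867, 0.8860293404018759]
pick_rest [ 0.51704677 -0.11010493 -0.00633192] [0.4163384476151419, 0.4163384476151605]
```

View pics/p2.png

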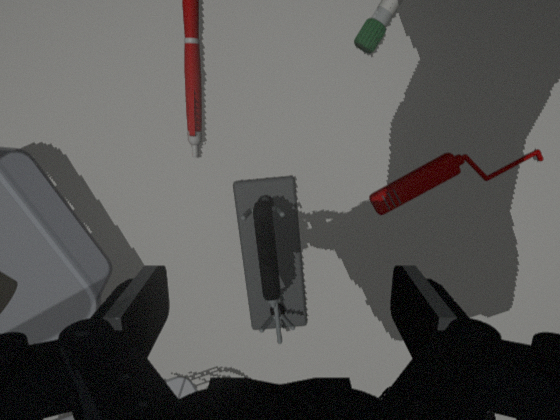

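The black pick rests at (265,250) with its tip at (280,335); the red look-alike is at (420,185). I'll get the yaw from the outline and the plate edges.

```bash
python3 - <<'E'
from h import *
np.set_printoptions(precision=4,suppress=True)
c=calibration('wrist'); im=grab_frame('wrist')
P=lambda x,y,z:atz(ray(c,[x,y]),z)
def yw(a,b,n): d=b-a; print(n,a,b,np.degrees(np.arctan2(d[1],d[0])),np.linalg.norm(d))
yw(P(235,182,.008),P(253,328,.008),'L');yw(P(296,177,.008),P(306,323,.008),'R');yw(P(235,182,.008),P(296,177,.008),'rear')
for o in outline_of('pick_grip','wrist')[:2]:
    r=o['region'];ys,xs=np.nonzero(r);print(o['score'],o['rect'])
    ctr=[(xs[ys==y].mean(),y,np.ptp(xs[ys==y])) for y in np.unique(ys)]
    ctr=[k for k in ctr if k[2]>12]
    if abs(np.mean(xs)-268)>30: continue
    pts=np.array([P(k[0],k[1],.06) for k in ctr[4:-4]])
    f=np.polyfit(pts[:,0],pts[:,1],1);print('handle yaw',np.degrees(np.arctan(f[0])),'y at .5155',np.polyval(f,.5155),pts[0],pts[-1],ctr[0],ctr[-1])
E
```

```text
L [ 0.4641 -0.1132  0.008 ] [ 0.5955 -0.1614  0.008 ] -20.118445822121544 0.1400383171557798
R [ 0.4817 -0.0656  0.008 ] [ 0.6117 -0.1145  0.008 ] -20.582786526002124 0.1388544924120125
rear [ 0.4641 -0.1132  0.008 ] [ 0.4817 -0.0656  0.008 ] 69.64439131012347 0.05075513443764542
0.83 [367.3, 140.6, 538.3, 207.6]
```

```bash
python3 -m inch '[[0,0,0,0,0,-0.087,0],[-0.023,-0.005,0.01,0,0,0,0],[-0.023,-0.005,0.01,0,0,0,0],[0,0,0.03,0,0,0,0],[0,0,0,0,0,0,0]]'; python3 b.py p3 rest_grip pick_grip pick_rest
python3 - <<'E'
from h import *
np.set_printoptions(precision=4,suppress=True)
c=calibration('wrist')
im=grab_frame('wrist'); print(telemetry.observe()['position'],telemetry.observe()['tool_rot'])
for p in ([.5155,-.1057,.06],[.5155+.03*.938,-.1057-.03*.347,.06],[.5155-.045*.938,-.1057+.045*.347,.06]):
    q=proj(c,p);print(q); cv2.circle(im,tuple(int(round(v)) for v in q),2,(255,0,0),-1)
save('v4',im[150:420,100:460])
E
```

```text
clock: 6.15
position: [0.5181, -0.1066, 0.1189]
tool_rot: [-3.14, -0.004, 2.79]
force: [-1.5, 0.2, -0.3]
grip_width: 0.0853
finger_force: 0.0
6.15 [ 0.5181 -0.1066  0.1189] [-3.1405 -0.004   2.7904] [-1.509   0.2389 -0.3043]
pick_grip [273.4 217.1] 0.95 [[0.5233, -0.1118, 0.022], [0.515, -0.1082, 0.05]]
pick_grip [469.6 138. ] 0.87 [[0.5169, 0.0219, 0.022], [0.5093, 0.0098, 0.05]]
pick_rest [275.8 195.5] 0.63 [[0.5099, -0.1051, 0.022], [0.5032, -0.1023, 0.05]]
[[ 0.3447  0.903   0.2563  0.4525]
 [ 0.9387 -0.3315 -0.0944 -0.0814]
 [-0.0003  0.2731 -0.962   0.2606]]
[ 0.5198 -0.1064  0.1226] [3.1411 0.0015 2.791 ]
[np.float64(276.26856324058525), np.float64(216.81171206238102)]
[np.float64(276.2395996014075), np.float64(265.0551179008169)]
[np.float64(276.3164976637721), np.float64(136.96954108229818)]
```

View pics/v4.png

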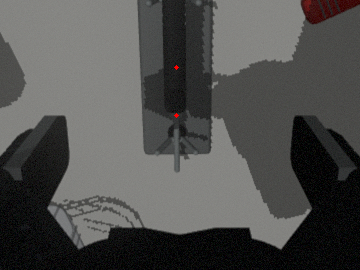

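```bash
python3 -m inch '[[0.004,-0.0015,0.02,0,0,0,0],[0,0,0.03,0,0,0,0],[0,0,0.025,0,0,0,0],[0,0,0.0175,0,0,0,0],[0,0,0,0,0,0,0]]';  python3 -m inch '[[0,0,0,0,0,0,0],[0,0,0,0,0,0,0]]'; python3 - <<'E'
from h import *
s=telemetry.observe();print(s['position'],s['tool_rot'],s['force'])
E
```

```text
clock: 6.9
position: [0.5144, -0.1063, 0.028]
tool_rot: [-3.141, -0.002, 2.791]
force: [0.2, 0.1, 0.0]
grip_width: 0.0856
finger_force: 0.0
clock: 7.1
position: [0.5159, -0.1067, 0.0302]
tool_rot: [3.141, 0.002, 2.791]
force: [-0.5, 0.5, -0.4]
grip_width: 0.0855
finger_force: 0.0
[ 0.5158885  -0.10668352  0.03023492] [3.14112172e+00 1.93388436e-03 2.79081783e+00] [-0.4626542   0.49648566 -0.37301725]
```

```bash
python3 -m inch '[[0,0,0,0,0,0,1],[0,0,0,0,0,0,1],[0,0,0,0,0,0,1],[0,0,0,0,0,0,1],[0,0,0,0,0,0,1]]' 80;  python3 -m inch '[[0,0,0,0,0,0,1],[0,0,0,0,0,0,1],[0,0,0,0,0,0,1],[0,0,0,0,0,0,1],[0,0,0,0,0,0,1]]' 80
```

```text
clock: 7.6
position: [0.5151, -0.1066, 0.0289]
tool_rot: [-3.142, 0.0, 2.791]
force: [-0.3, 0.2, 1.9]
grip_width: 0.012
finger_force: 28.8
clock: 8.1
position: [0.5151, -0.1066, 0.0288]
tool_rot: [-3.142, 0.0, 2.791]
force: [-0.1, -0.0, 1.3]
grip_width: 0.0122
finger_force: 77.9
```

```bash
python3 -m inch '[[0,0,-0.01,0,0,0,1],[0,0,-0.03,0,0,0,1],[0,0,-0.04,0,0,0,1],[0,0,-0.04,0,0,0,1],[0,0,0,0,0,0,1]]'; python3 -m inch '[[0,0,0,0,0,0,1]]'; python3 b.py t1 pick_tip pick_grip
python3 - <<'E'
from h import *
np.set_printoptions(precision=4,suppress=True)
s=telemetry.observe(); y=s['tool_rot'][2]-np.pi; p=np.array(s['position'])
d=np.array([np.cos(y),np.sin(y),0])
t=p+.09*d+[0,0,.019+.002-.035]; print('expected tip',t, s['tool_rot'])
for cam in ('scene','side','wrist'):
    c=calibration(cam); grab_frame(cam)
    print(cam,'proj',np.round(proj(c,t),1),[(np.round(l['xy'],1),round(l['score'],2)) for l in landmark_of('pick_tip',cam)])
E
```

```text
clock: 8.6
position: [0.5172, -0.1071, 0.1539]
tool_rot: [3.14, 0.007, 2.79]
force: [0.8, 0.6, -0.0]
grip_width: 0.0119
finger_force: 77.9
clock: 8.7
position: [0.5154, -0.1065, 0.15]
tool_rot: [3.141, 0.002, 2.791]
force: [-0.9, 0.5, -0.5]
grip_width: 0.0121
finger_force: 77.9
8.7 [ 0.5154 -0.1065  0.15  ] [3.141  0.0018 2.7909] [-0.8968  0.4623 -0.499 ]
pick_grip [450.1 136.5] 0.62 [[0.5175, 0.0227, 0.022], [0.5104, 0.0119, 0.05]]
pick_grip [277.9 303. ] 0.59 [[0.6002, -0.1377, 0.022], [0.5844, -0.1318, 0.05]]
[[ 0.3443  0.9015  0.2622  0.4489]
 [ 0.9389 -0.331  -0.0947 -0.0813]
 [ 0.0014  0.2787 -0.9604  0.2913]]
expected tip [ 0.599  -0.1374  0.134 ] [-3.1412 -0.0016  2.7908]
scene proj [384.3 280.1] [(array([384. , 282.4]), 0.83), (array([290.9, 234.5]), 0.71)]
side proj [274.1 143.1] [(array([272.9, 140.2]), 0.69), (array([287.8, 224.4]), 0.66), (array([237. , 231.5]), 0.38)]
wrist proj [277.6 420. ] []
```

```bash
python3 -m inch '[[0.0124,0.041,-0.0117,0,0,0,1],[0.0124,0.041,-0.0117,0,0,0,1],[0.0124,0.041,-0.0117,0,0,0,1],[0.0124,0.041,-0.0117,0,0,0,1],[0.0124,0.041,-0.0117,0,0,0,1]]'; python3 -m inch '[[0.0124,0.041,-0.0117,0,0,0,1],[0,0,0,0,0,-0.1157,1],[0,0,0,0,0,-0.1157,1],[0,0,0,0,0,-0.1157,1],[0,0,0,0,0,-0.1157,1]]';python3 -m inch '[[0,0,0,0,0,0,1],[0,0,0,0,0,0,1]]'; python3 b.py r2 reader_mouth reader_shelf shutter_plane reader cassette_well cassette_centre
python3 -c "
import cv2
a=cv2.imread('pics/r2.png');cv2.imwrite('pics/v5.png',cv2.resize(cv2.convertScaleAbs(a[100:400,230:530],alpha=1.4,beta=10),(600,600),interpolation=cv2.INTER_CUBIC))"
```

```text
clock: 9.65
position: [0.5271, 0.109, 0.2077]
tool_rot: [-3.141, -0.0, 2.791]
force: [0.3, 0.3, 0.0]
grip_width: 0.0117
finger_force: 78.1
clock: 10.15
position: [0.5296, 0.15, 0.2188]
tool_rot: [-3.141, -0.0, -3.025]
force: [0.1, -0.6, 0.0]
grip_width: 0.0117
finger_force: 77.9
clock: 10.35
position: [0.5297, 0.1498, 0.2189]
tool_rot: [-3.142, -0.0, -3.033]
force: [-0.2, 0.7, -0.0]
grip_width: 0.0118
finger_force: 77.9
10.35 [0.5297 0.1498 0.2189] [-3.1415 -0.0003 -3.0335] [-0.2487  0.7055 -0.0491]
reader_mouth [323.6 267.2] 0.61 [[0.6165, 0.2041, 0.022], [0.6035, 0.1991, 0.05]]
reader_shelf [323.1 267.1] 0.84 [[0.6165, 0.2036, 0.022], [0.6035, 0.1986, 0.05]]
reader [322.3 294. ] 0.6 [[0.6458, 0.2069, 0.022], [0.6304, 0.2016, 0.05]]
[[-0.1071  0.9553  0.2754  0.4597]
 [ 0.9942  0.1027  0.0305  0.1432]
 [ 0.0009  0.2771 -0.9608  0.3603]]
```

View pics/v5.png

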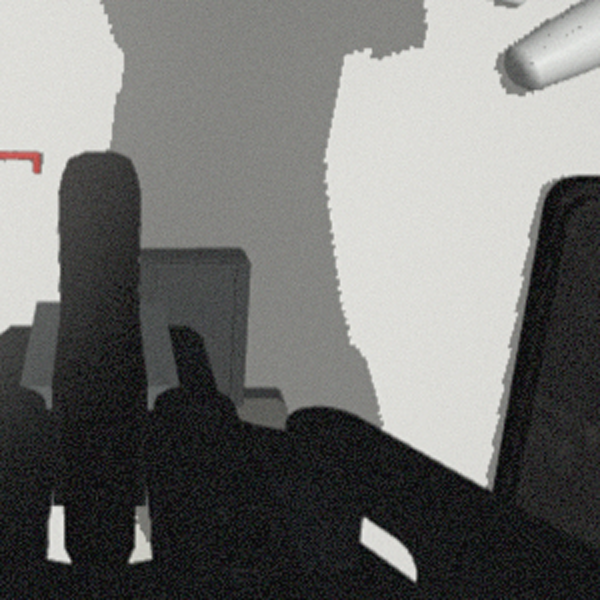

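```bash
python3 - <<'E'
from h import *
np.set_printoptions(precision=4,suppress=True)
c=calibration('wrist')
P=lambda x,y,z:atz(ray(c,[230+x/2,100+y/2]),z)
a,b=P(250,256,.025),P(243,400,.025); print(a,b,np.degrees(np.arctan2(*(b-a)[1::-1])))
print(P(200,248,.025),P(245,248,.025),P(284,388,.06))
E
```

```text
[0.5717 0.2278 0.025 ] [0.6476 0.237  0.025 ] 6.898796887823591
[0.5703 0.2038 0.025 ] [0.568  0.2248 0.025 ] [0.62   0.2444 0.06  ]
```

```bash
python3 -m inch '[[-0.0078,0.024,0.02,0,0,-0.005,1],[-0.0077,0.024,0.03,0,0,0,1],[0,0,0.04,0,0,0,1],[0,0,0.04,0,0,0,1],[0,0,0.02,0,0,0,1]]'; python3 -m inch '[[0,0,0.013,0,0,0,1],[0,0,0,0,0,0,1],[0,0,0,0,0,0,1]]'
cat > tipchk.py <<'E'
from h import *
import sys
np.set_printoptions(precision=4,suppress=True)
M=np.array([.654,.2122]);Y=.113;u=np.array([np.cos(Y),np.sin(Y)]);v=np.array([-u[1],u[0]])
def rd(s):
    p=np.array(s['position']);y=s['tool_rot'][2]-np.pi;d=np.array([np.cos(y),np.sin(y)])
    # tilt about tool y: pitch changes tip height too
    t=p[:2]+.09*d-M; F=np.array(s['force']); return np.array([t@u*1e3,t@v*1e3,(p[2]-.0138)*1e3]),np.array([F[:2]@u,F[:2]@v,F[2]])
if __name__=='__main__':
    s=telemetry.observe();print('tip xr,yr,z mm; F',*rd(s),s['tool_rot'],s['clock'])
    if len(sys.argv)>1:
        ims=[]
        for cam in ('scene','side'):
            c=calibration(cam);im=grab_frame(cam)
            t,_=rd(s);w=np.r_[M+u*t[0]/1e3+v*t[1]/1e3,t[2]/1e3];q=np.array(proj(c,w));print(cam,'tip proj',q,'mouth proj',proj(c,[*M,.022]))
            print([(n,np.round(l['xy'],1),round(l['score'],2)) for n in ('pick_tip','reader_mouth') for l in landmark_of(n,cam)[:2]])
            x,y=q.astype(int);cr=im[y-50:y+50,x-50:x+50];ims.append(cv2.resize(cr,(400,400),interpolation=cv2.INTER_CUBIC))
        save(sys.argv[1],np.hstack(ims))
E
python3 tipchk.py v6
```

```text
clock: 11.2
position: [0.5383, 0.1991, 0.0659]
tool_rot: [-3.141, -0.003, -3.025]
force: [0.4, 0.0, 0.2]
grip_width: 0.0122
finger_force: 78.0
clock: 11.5
position: [0.5402, 0.1996, 0.0568]
tool_rot: [3.141, 0.001, -3.025]
force: [0.3, 0.5, -0.8]
grip_width: 0.0122
finger_force: 78.0
tip xr,yr,z mm; F [-24.5243   0.6268  43.0479] [ 0.3774  0.4658 -0.829 ] [ 3.1414  0.0009 -3.0249] 11.5
scene tip proj [305.6145 185.3198] mouth proj [np.float64(314.05279524221135), np.float64(187.36859549401916)]
[('pick_tip', array([290.3, 234.2]), 0.66), ('pick_tip', array([316.6, 193.6]), 0.55), ('reader_mouth', array([317.7, 189.3]), 0.96)]
side tip proj [251.8171 223.858 ] mouth proj [np.float64(241.4296796718475), np.float64(232.30889461903342)]
[('pick_tip', array([246.9, 221.8]), 0.76), ('pick_tip', array([287.6, 224.4]), 0.6), ('reader_mouth', array([239. , 230.9]), 0.57)]
```

View pics/v6.png

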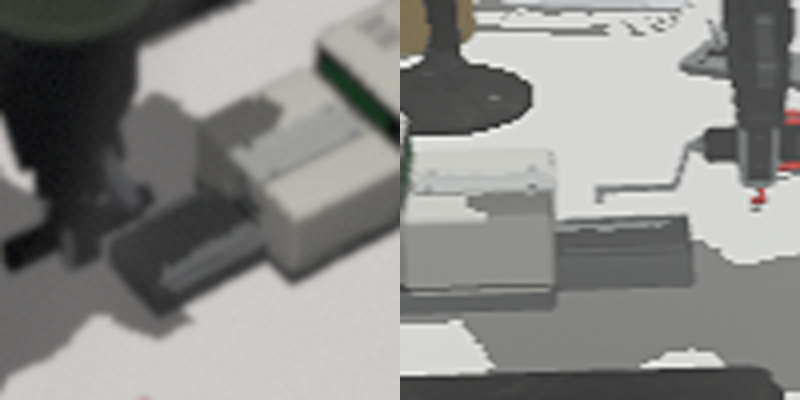

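```bash
python3 -m inch '[[-0.012,-0.001,0,0,0,0.003,1],[-0.012,0,0,0,0,0,1],[-0.006,0,0,0,0,0,1],[0,0,0,0,0,0,1]]'; python3 tipchk.py; python3 -m inch '[[-0.008,0,0,0,0,0,1],[-0.008,0,0,0,0,0,1],[-0.007,0,0,0,0,0,1],[0,0,0,0,0,0,1],[0,0,0,0,0,0,1]]'; python3 tipchk.py
```

```text
clock: 12.2
position: [0.5701, 0.2019, 0.0561]
tool_rot: [3.141, 0.001, -3.028]
force: [-0.3, -0.8, -1.1]
grip_width: 0.0116
finger_force: 78.0
tip xr,yr,z mm; F [ 5.4396 -0.7413 42.2961] [-0.3614 -0.7238 -1.124 ] [ 3.1415  0.0005 -3.028 ] 12.2
clock: 12.7
position: [0.5923, 0.2044, 0.0558]
tool_rot: [-3.141, -0.0, -3.028]
force: [0.0, -0.1, -1.9]
grip_width: 0.0119
finger_force: 78.0
tip xr,yr,z mm; F [27.8314 -0.6919 42.0292] [-0.0147 -0.1356 -1.8529] [-3.1415 -0.0004 -3.0277] 12.7
```

```bash
for i in 1 2 3; do :; done; python3 -m inch '[[0,0,0,0,0,0,1]]'|grep -E 'force|posit'; python3 -m inch '[[0,0,0,0,0,0,1]]'|grep -E 'force|pos'; python3 -m inch '[[0,0,0,0,0,0,1]]'|grep -E 'force|pos'; python3 -m inch '[[0,0,0.002,0,0,0,1],[0,0,0,0,0,0,1]]'|grep -E 'force|pos'; python3 -m inch '[[0,0,0,0,0,0,1]]'|grep -E 'force|pos'; python3 tipchk.py
```

```text
position: [0.5921, 0.2045, 0.0559]
force: [-0.1, 0.2, -0.2]
finger_force: 78.0
position: [0.5922, 0.2045, 0.056]
force: [0.2, 0.1, 0.2]
finger_force: 78.0
position: [0.5923, 0.2045, 0.056]
force: [0.3, -0.6, -0.7]
finger_force: 78.0
position: [0.5923, 0.2045, 0.0537]
force: [-0.4, -0.2, -0.7]
finger_force: 78.0
position: [0.5924, 0.2045, 0.0539]
force: [-0.8, -0.1, -0.6]
finger_force: 78.0
tip xr,yr,z mm; F [27.888  -0.6257 40.126 ] [-0.8166  0.0403 -0.5881] [-3.1415 -0.0001 -3.0276] 13.3
```

```bash
python3 -m inch '[[0,0,0.002,0,0,0,1],[0,0,0,0,0,0,1]]'|grep -E 'force|pos'; python3 -m inch '[[0,0,0.001,0,0,0,1],[0,0,0,0,0,0,1]]'|grep -E 'force|pos';python3 -m inch '[[0,0,0.001,0,0,0,1],[0,0,0,0,0,0,1]]'|grep -E 'force|pos'; python3 -m inch '[[0,0,0,0,0,0,1]]'|grep -E 'force|pos'; python3 -m inch '[[0,0,0,0,0,0,1]]'|grep -E 'force|pos'; python3 tipchk.py
```

```text
position: [0.5923, 0.2044, 0.0518]
force: [0.0, 0.2, 0.2]
finger_force: 78.0
position: [0.5923, 0.2045, 0.0508]
force: [-0.3, 0.6, -0.1]
finger_force: 78.0
position: [0.5924, 0.2045, 0.0499]
force: [0.0, 0.2, -0.1]
finger_force: 78.0
position: [0.5924, 0.2045, 0.05]
force: [0.6, -0.3, -0.6]
finger_force: 78.0
position: [0.5925, 0.2046, 0.05]
force: [-0.2, -0.0, -0.5]
finger_force: 78.0
tip xr,yr,z mm; F [27.9851 -0.5616 36.2434] [-0.1512  0.0041 -0.5358] [ 3.1415  0.0001 -3.0276] 14.1
```

```bash
python3 -m inch '[[0,0,0.001,0,0,0,1],[0,0,0,0,0,0,1],[0,0,0,0,0,0,1]]'|grep -E 'force|pos'; python3 -m inch '[[0,0,0.001,0,0,0,1],[0,0,0,0,0,0,1],[0,0,0,0,0,0,1]]'|grep -E 'force|pos'; python3 -m inch '[[0,0,0.001,0,0,0,1],[0,0,0,0,0,0,1],[0,0,0,0,0,0,1]]'|grep -E 'force|pos';python3 -m inch '[[0,0,0.0005,0,0,0,1],[0,0,0,0,0,0,1]]'|grep -E 'force|pos'; python3 -m inch '[[0,0,0,0,0,0,1]]'|grep -E 'force|pos'; python3 tipchk.py
```

```text
position: [0.5924, 0.2045, 0.049]
force: [0.0, 0.1, -0.9]
finger_force: 78.0
position: [0.5924, 0.2045, 0.0479]
force: [0.5, 0.4, -0.4]
finger_force: 78.0
position: [0.5925, 0.2045, 0.047]
force: [-0.3, -0.4, -1.0]
finger_force: 78.0
position: [0.5924, 0.2045, 0.0465]
force: [0.5, -0.3, 0.1]
finger_force: 78.1
position: [0.5925, 0.2045, 0.0465]
force: [-0.4, 0.2, -0.3]
finger_force: 78.1
tip xr,yr,z mm; F [27.9995 -0.6112 32.7176] [-0.3412  0.1926 -0.3381] [-3.1416  0.0001 -3.0276] 15.3
```

```bash
python3 -m inch '[[0,0,0.0007,0,0,0,1],[0,0,0,0,0,0,1],[0,0,0,0,0,0,1]]'|grep -E 'force|pos'; python3 -m inch '[[0,0,0,0,0,0,1]]'|grep -E 'force|pos'; python3 -m inch '[[0,0,0.0007,0,0,0,1],[0,0,0,0,0,0,1],[0,0,0,0,0,0,1]]'|grep -E 'force|pos'; python3 -m inch '[[0,0,0,0,0,0,1]]'|grep -E 'force|pos';python3 tipchk.py
```

```text
position: [0.5925, 0.2045, 0.0458]
force: [0.1, 0.1, 1.6]
finger_force: 78.1
position: [0.5925, 0.2045, 0.0458]
force: [-0.4, -0.5, 0.8]
finger_force: 78.1
position: [0.5924, 0.2045, 0.0451]
force: [-0.4, -0.3, 0.5]
finger_force: 78.1
position: [0.5925, 0.2045, 0.0451]
force: [-0.8, 0.7, 1.2]
finger_force: 78.1
tip xr,yr,z mm; F [27.9862 -0.6315 31.3302] [-0.6928  0.7795  1.2267] [-3.1416  0.     -3.0276] 16.1
```

```bash
python3 -m inch '[[0,0,0.001,0,0,0,1],[0,0,0.0008,0,0,0,1],[0,0,0,0,0,0,1]]' 110|grep -E 'force|pos'; python3 tipchk.py;  python3 -m inch '[[0.001,0,0,0,0,0,1],[0.001,0,0,0,0,0,1],[0,0,0,0,0,0,1]]'|grep -E 'force:|pos';python3 tipchk.py; python3 -m inch '[[0.001,0,0,0,0,0,1],[0.001,0,0,0,0,0,1],[0,0,0,0,0,0,1]]'|grep -E 'force:|pos'; python3 tipchk.py;python3 -m inch '[[0.001,0,0,0,0,0,1],[0.001,0,0,0,0,0,1],[0,0,0,0,0,0,1]]'|grep -E 'force:|pos'; python3 tipchk.py
```

```text
position: [0.5924, 0.2045, 0.0432]
force: [-0.7, 0.3, 1.2]
finger_force: 108.3
tip xr,yr,z mm; F [27.9316 -0.6122 29.3755] [-0.6587  0.4181  1.1834] [-3.1416 -0.0001 -3.0276] 16.4
position: [0.5903, 0.2043, 0.0433]
force: [0.0, -0.1, 2.3]
finger_force: 108.4
tip xr,yr,z mm; F [25.7956 -0.6089 29.5132] [-0.0016 -0.119   2.2683] [-3.1416 -0.0002 -3.0276] 16.7
position: [0.5884, 0.204, 0.0433]
force: [-0.2, -0.8, 2.4]
finger_force: 108.4
tip xr,yr,z mm; F [23.8707 -0.6285 29.5149] [-0.3267 -0.7587  2.439 ] [-3.1416  0.     -3.0276] 17.0
position: [0.5863, 0.2038, 0.0433]
force: [0.5, 0.4, 1.1]
finger_force: 108.4
tip xr,yr,z mm; F [21.7994 -0.6158 29.4833] [0.5538 0.2993 1.1134] [-3.1416 -0.0001 -3.0276] 17.3
```

```bash
python3 -m inch '[[0.001,0,0,0,0,0,1],[0.001,0,0,0,0,0,1],[0,0,0,0,0,0,1]]'|grep -E 'force:|pos';python3 tipchk.py; python3 -m inch '[[0.001,0,0,0,0,0,1],[0,0,0,0,0,0,1],[0,0,0,0,0,0,1]]'|grep -E 'force:|pos'; python3 tipchk.py;python3 -m inch '[[0.001,0,0,0,0,0,1],[0,0,0,0,0,0,1],[0,0,0,0,0,0,1]]'|grep -E 'force:|pos'; python3 tipchk.py
```

```text
position: [0.5843, 0.2036, 0.0433]
force: [0.4, -0.6, 1.7]
finger_force: 108.4
tip xr,yr,z mm; F [19.7965 -0.6265 29.4989] [ 0.3031 -0.6209  1.6946] [-3.1415 -0.0001 -3.0276] 17.6
position: [0.5834, 0.2034, 0.0433]
force: [0.6, -1.0, 1.6]
finger_force: 108.4
tip xr,yr,z mm; F [18.8693 -0.6464 29.4601] [ 0.4383 -1.0448  1.6442] [-3.1415 -0.0002 -3.0276] 17.9
position: [0.5825, 0.2033, 0.0433]
force: [0.9, -0.3, 1.4]
finger_force: 108.4
tip xr,yr,z mm; F [17.9462 -0.6513 29.5172] [ 0.8485 -0.396   1.4225] [-3.1416 -0.     -3.0277] 18.2
```

```bash
python3 -m inch '[[0.001,0,0,0,0,0,1],[0,0,0,0,0,0,1],[0,0,0,0,0,0,1]]' >/dev/null;python3 tipchk.py; python3 -m inch '[[0.001,0,0,0,0,0,1],[0,0,0,0,0,0,1],[0,0,0,0,0,0,1]]'>/dev/null; python3 tipchk.py
```

```text
tip xr,yr,z mm; F [16.878  -0.6352 29.4805] [ 1.0272 -0.7921  1.8216] [-3.1415 -0.0001 -3.0276] 18.5
tip xr,yr,z mm; F [15.8917 -0.6228 29.4968] [ 0.9183 -0.2489  1.9652] [-3.1416 -0.0001 -3.0276] 18.8
```

```bash
python3 -m inch '[[0.001,0,0,0,0,0,1],[0,0,0,0,0,0,1],[0,0,0,0,0,0,1]]'>/dev/null; python3 tipchk.py
```

```text
tip xr,yr,z mm; F [14.9115 -0.6964 29.4969] [ 0.8432 -0.5981  0.4089] [-3.1415 -0.0001 -3.0277] 19.1
```

```bash
python3 -m inch '[[0.0008,0,0,0,0,0,1],[0,0,0,0,0,0,1],[0,0,0,0,0,0,1]]' >/dev/null;python3 tipchk.py; python3 -m inch '[[0.0008,0,0,0,0,0,1],[0,0,0,0,0,0,1],[0,0,0,0,0,0,1]]'>/dev/null; python3 tipchk.py
```

```text
tip xr,yr,z mm; F [14.1137 -0.6295 29.4782] [ 0.062  -0.0963  1.1811] [-3.1416 -0.0001 -3.0276] 19.4
tip xr,yr,z mm; F [13.2888 -0.6413 29.4838] [ 0.6514 -0.1381  1.7307] [-3.1415 -0.0001 -3.0276] 19.7
```

```bash
python3 -m inch '[[0.0008,0,0,0,0,0,1],[0,0,0,0,0,0,1]]' >/dev/null;python3 tipchk.py; python3 -m inch '[[0.0008,0,0,0,0,0,1],[0,0,0,0,0,0,1]]'>/dev/null; python3 tipchk.py
```

```text
tip xr,yr,z mm; F [12.4955 -0.6422 29.5181] [1.6114 0.4668 1.3297] [ 3.1416  0.     -3.0277] 19.9
tip xr,yr,z mm; F [11.68   -0.6587 29.5142] [0.9341 0.0518 1.1867] [-3.1415 -0.     -3.0276] 20.1
```

```bash
python3 -m inch '[[0.0008,0,0,0,0,0,1],[0,0,0,0,0,0,1]]' >/dev/null;python3 tipchk.py; python3 -m inch '[[0.0008,0,0,0,0,0,1],[0,0,0,0,0,0,1]]'>/dev/null; python3 tipchk.py; python3 - <<'E'
from h import *
for cam in ('scene','side','wrist'):
    c=calibration(cam);grab_frame(cam)
    for n in ('cassette_centre','cassette_well'):
        for l in landmark_of(n,cam)[:2]: print(cam,n,np.round(l['xy'],1),round(l['score'],2))
    for o in outline_of('cassette_centre',cam)[:2]: print(cam,'outl',np.round(o['rect']),round(o['score'],2),o['region'].sum())
    M=np.array([.654,.2122]);u=np.array([.9936,.1128])
    print([np.round(proj(c,[*(M+u*x),.03]),0).tolist() for x in (0,-.005,-.01)])
E
```

```text
tip xr,yr,z mm; F [10.8384 -0.6372 29.4925] [0.205  0.4082 1.5553] [-3.1416 -0.0001 -3.0276] 20.3
tip xr,yr,z mm; F [10.0564 -0.6642 29.4786] [ 0.7169 -0.3099  0.9978] [-3.1415 -0.0001 -3.0276] 20.5
scene cassette_centre [322.2 183.3] 0.55
scene outl [278. 135. 379. 216.] 0.53 3839
[[314.0, 185.0], [312.0, 186.0], [311.0, 187.0]]
side cassette_centre [278.2 181.2] 0.7
side cassette_well [241.1 238.2] 0.7
[[241.0, 229.0], [243.0, 229.0], [246.0, 229.0]]
[[279.0, 405.0], [279.0, 396.0], [279.0, 388.0]]
```

```bash
python3 - <<'E'
from h import *
a=grab_frame('scene')[160:220,275:335];b=grab_frame('side')[195:255,210:270]
im=np.hstack([cv2.resize(k,(400,400),interpolation=cv2.INTER_CUBIC) for k in (a,b)])
save('v7',cv2.convertScaleAbs(im,alpha=1.4,beta=10))
E
```

```text
(no output)
```

View pics/v7.png

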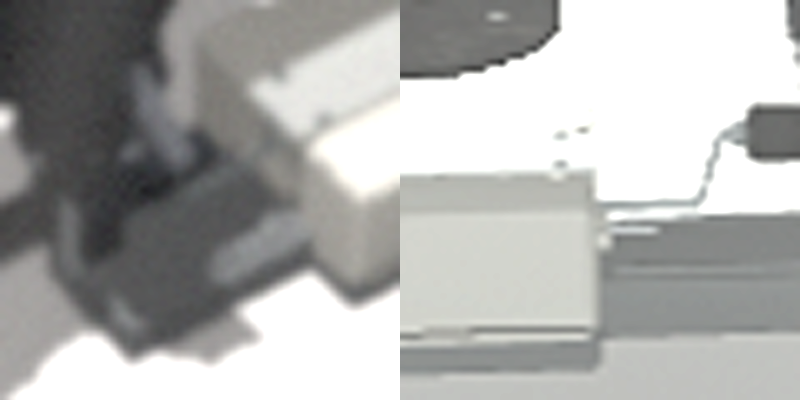

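```bash
python3 -m inch '[[0.001,0,0,0,0,0,1],[0.001,0,0,0,0,0,1],[0,0,0,0,0,0,1]]' >/dev/null;python3 tipchk.py; python3 -m inch '[[0.001,0,0,0,0,0,1],[0.001,0,0,0,0,0,1],[0,0,0,0,0,0,1]]'>/dev/null; python3 tipchk.py;python3 -m inch '[[0.001,0,0,0,0,0,1],[0.001,0,0,0,0,0,1],[0,0,0,0,0,0,1]]' >/dev/null;python3 tipchk.py
```

```text
tip xr,yr,z mm; F [ 8.0277 -0.6372 29.5276] [0.4159 0.0003 1.2783] [-3.1416 -0.0001 -3.0276] 21.5
tip xr,yr,z mm; F [ 5.9678 -0.659  29.4875] [ 0.1317 -0.1738  1.7779] [-3.1415 -0.0002 -3.0276] 21.8
tip xr,yr,z mm; F [ 3.98   -0.6707 29.4847] [ 0.663  -0.1818  1.0864] [-3.1415 -0.0002 -3.0276] 22.1
```

```bash
python3 -m inch '[[0.001,0,0,0,0,0,1],[0.001,0,0,0,0,0,1],[0,0,0,0,0,0,1]]' >/dev/null;python3 tipchk.py; python3 -m inch '[[0.001,0,0,0,0,0,1],[0.001,0,0,0,0,0,1],[0,0,0,0,0,0,1]]'>/dev/null; python3 tipchk.py
```

```text
tip xr,yr,z mm; F [ 2.018  -0.6568 29.4857] [ 0.8987  0.9335 -0.2285] [-3.1416 -0.0001 -3.0277] 22.4
tip xr,yr,z mm; F [ 0.0117 -0.6777 29.4735] [ 0.9503 -0.159   0.4675] [-3.1415 -0.0001 -3.0276] 22.7
```

```bash
python3 -m inch '[[0.001,0,0.0004,0,0,0,1],[0.001,0,0.0002,0,0,0,1],[0,0,0,0,0,0,1]]' >/dev/null;python3 tipchk.py; python3 -m inch '[[0.001,0,0.0002,0,0,0,1],[0.001,0,0.0002,0,0,0,1],[0,0,0,0,0,0,1]]'>/dev/null; python3 tipchk.py;python3 -m inch '[[0.001,0,0.0002,0,0,0,1],[0.001,0,0.0002,0,0,0,1],[0,0,0,0,0,0,1]]' >/dev/null;python3 tipchk.py
```

```text
tip xr,yr,z mm; F [-2.058  -0.6286 28.8596] [0.6228 0.5717 1.3152] [-3.1416 -0.0003 -3.0276] 23.0
tip xr,yr,z mm; F [-4.002  -0.6291 28.4739] [0.4589 0.1144 0.3406] [-3.1415 -0.0001 -3.0276] 23.3
tip xr,yr,z mm; F [-6.0404 -0.6908 28.0451] [ 0.5579 -0.7402  0.3149] [-3.1415 -0.0002 -3.0276] 23.6
```

```bash
python3 -m inch '[[0.001,0,0,0,0,0,1],[0.001,0,0,0,0,0,1],[0,0,0,0,0,0,1]]' >/dev/null;python3 tipchk.py; python3 -m inch '[[0.001,0,0,0,0,0,1],[0.001,0,0,0,0,0,1],[0,0,0,0,0,0,1]]'>/dev/null; python3 tipchk.py
```

```text
tip xr,yr,z mm; F [-8.0152 -0.6511 28.0878] [ 0.725  -0.1537  1.1525] [-3.1416 -0.0002 -3.0276] 23.9
tip xr,yr,z mm; F [-9.9692 -0.6549 28.0798] [ 1.6793 -0.0322  0.0601] [-3.1415 -0.0001 -3.0276] 24.2
```

```bash
python3 -m inch '[[0.0015,0,0.0002,0,0,0,1],[0.0015,0,0.0002,0,0,0,1],[0.001,0,0,0,0,0,1],[0,0,0,0,0,0,1]]' >/dev/null;python3 tipchk.py; python3 -m inch '[[0.0015,0,0.0002,0,0,0,1],[0.0015,0,0.0002,0,0,0,1],[0.001,0,0,0,0,0,1],[0,0,0,0,0,0,1]]' >/dev/null;python3 tipchk.py;python3 -m inch '[[0.0015,0,0.0002,0,0,0,1],[0.0015,0,0.0002,0,0,0,1],[0.001,0,0,0,0,0,1],[0,0,0,0,0,0,1]]' >/dev/null;python3 tipchk.py
```

```text
tip xr,yr,z mm; F [-14.0698  -0.6726  27.6498] [ 1.4613  0.2272 -0.9709] [-3.1415 -0.0003 -3.0276] 24.6
tip xr,yr,z mm; F [-18.0551  -0.6706  27.3   ] [ 1.4152 -0.7194  0.5331] [-3.1415 -0.0002 -3.0276] 25.0
tip xr,yr,z mm; F [-22.0359  -0.6971  26.8654] [ 2.2141 -0.3072 -1.579 ] [-3.1415 -0.0002 -3.0277] 25.4
```

```bash
python3 -m inch '[[0.0015,0,0.0002,0,0,0,1],[0.0015,0,0.0002,0,0,0,1],[0.001,0,0,0,0,0,1],[0,0,0,0,0,0,1]]' >/dev/null;python3 tipchk.py; python3 -m inch '[[0.0015,0,0.0002,0,0,0,1],[0.0015,0,0.0002,0,0,0,1],[0.001,0,0,0,0,0,1],[0,0,0,0,0,0,1]]' >/dev/null;python3 tipchk.py
```

```text
tip xr,yr,z mm; F [-26.0483  -0.6704  26.4747] [ 1.1572 -0.0896 -0.2011] [-3.1415 -0.0002 -3.0276] 25.8
tip xr,yr,z mm; F [-30.0604  -0.6912  26.0829] [ 1.2911  0.2683 -0.8652] [-3.1415 -0.0002 -3.0276] 26.2
```

```bash
python3 -m inch '[[0.0015,0,0.0003,0,0,0,1],[0.0015,0,0.0003,0,0,0,1],[0.001,0,0.0003,0,0,0,1],[0,0,0,0,0,0,1]]' >/dev/null;python3 tipchk.py; python3 -m inch '[[0.0015,0,0.0002,0,0,0,1],[0.0015,0,0.0002,0,0,0,1],[0.001,0,0.0002,0,0,0,1],[0,0,0,0,0,0,1]]' >/dev/null;python3 tipchk.py; python3 - <<'E'
from h import *
a=grab_frame('scene')[150:220,265:335];b=grab_frame('side')[190:260,220:290]
im=np.hstack([cv2.resize(k,(400,400),interpolation=cv2.INTER_CUBIC) for k in (a,b)])
save('v8',cv2.convertScaleAbs(im,alpha=1.4,beta=10))
E
```

```text
tip xr,yr,z mm; F [-33.9156  -0.6287  25.2371] [ 0.807   0.7492 -0.0297] [ 3.1416  0.     -3.0276] 26.6
tip xr,yr,z mm; F [-37.8171  -0.6036  24.6966] [ 3.1247 -0.1163  2.4894] [ 3.1415  0.0003 -3.0276] 27.0
```

View pics/v8.png

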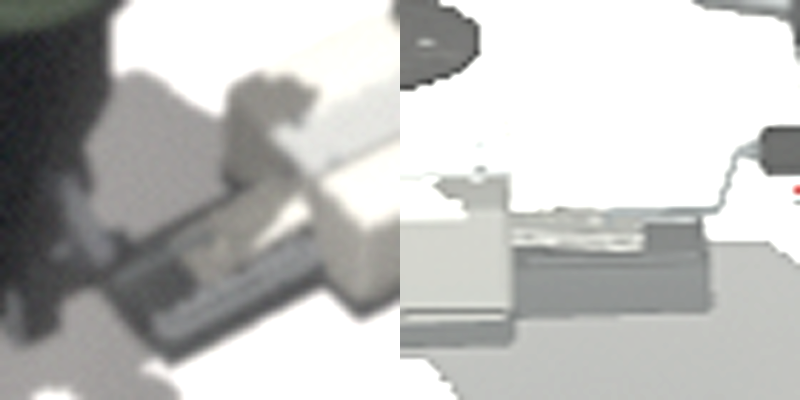

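Side view: the cassette is out, with its nose at crop 645, about 53 mm before the mouth (mouth 510, shelf end 707), and the hook still in the well. About 14 mm remain.

```bash
python3 -m inch '[[0.001,0,0,0,0,0,1],[0.001,0,0,0,0,0,1],[0,0,0,0,0,0,1]]' >/dev/null;python3 tipchk.py; python3 -m inch '[[0.001,0,0.0002,0,0,0,1],[0.001,0,0,0,0,0,1],[0,0,0,0,0,0,1]]' >/dev/null;python3 tipchk.py
```

```text
tip xr,yr,z mm; F [-40.3456  -0.739   24.4758] [ 1.3132 -1.6718  1.2069] [-3.1414 -0.0008 -3.0276] 27.4
tip xr,yr,z mm; F [-42.0802  -0.6912  24.3714] [0.6434 0.1915 2.2899] [-3.1415 -0.0003 -3.0276] 27.7
```

```bash
python3 -m inch '[[0.001,0,0,0,0,0,1],[0.001,0,0,0,0,0,1],[0,0,0,0,0,0,1]]' >/dev/null;python3 tipchk.py; python3 -m inch '[[0.001,0,0.0002,0,0,0,1],[0.001,0,0.0002,0,0,0,1],[0,0,0,0,0,0,1]]' >/dev/null;python3 tipchk.py
```

```text
tip xr,yr,z mm; F [-44.312   -0.7229  24.2385] [ 0.439   0.07   -0.1769] [-3.1414 -0.0008 -3.0275] 28.0
tip xr,yr,z mm; F [-46.0074  -0.7017  23.9724] [ 0.117  -0.1284  0.2246] [-3.1415 -0.0001 -3.0276] 28.3
```

```bash
python3 -m inch '[[0.001,0,0.0003,0,0,0,1],[0.001,0,0.0002,0,0,0,1],[0.001,0,0,0,0,0,1],[0,0,0,0,0,0,1]]' >/dev/null;python3 tipchk.py; python3 -m inch '[[0.001,0,0,0,0,0,1],[0.001,0,0,0,0,0,1],[0.001,0,0,0,0,0,1],[0,0,0,0,0,0,1]]' >/dev/null;python3 tipchk.py; python3 - <<'E'
from h import *
M=np.array([.654,.2122]);u=np.array([.9936,.1128])
for cam in ('scene','side'):
    c=calibration(cam);im=grab_frame(cam);save('e_'+cam,im)
    for n in ('cassette_centre','cassette_well','reader_mouth','reader_shelf'):
        for l in landmark_of(n,cam)[:2]: print(cam,n,np.round(l['xy'],1),round(l['score'],2),((atz(ray(c,l['xy']),.0255)[:2]-M)@u*1e3).round(1))
b=cv2.imread('pics/e_side.png'); print(b[225:240:2,235:275].mean(2).round().astype(int))
E
```

```text
tip xr,yr,z mm; F [-48.893   -0.6544  23.5613] [ 0.6278 -0.428   1.8825] [ 3.1416  0.0001 -3.0276] 28.7
tip xr,yr,z mm; F [-51.9896  -0.6909  23.5114] [ 1.1315 -0.8804  2.2177] [-3.1415 -0.0001 -3.0276] 29.1
scene cassette_centre [298.6 196.2] 0.69 -48.2
scene cassette_centre [331.6 308.4] 0.52 -164.4
scene cassette_well [330.7 311.1] 0.74 -169.5
scene cassette_well [298.  196.6] 0.51 -50.0
scene reader_mouth [316.6 190. ] 0.63 -2.0
scene reader_mouth [297.2 197.5] 0.27 -53.2
side cassette_centre [252.9 231. ] 0.58 -26.6
side cassette_well [262.1 231.4] 0.65 -47.7
side reader_mouth [237.6 230.8] 0.77 8.7
side reader_mouth [304.4 189.3] 0.53 -172.7
side reader_shelf [253.6 233.2] 0.58 -28.0
side reader_shelf [262.6 230.6] 0.51 -49.0
[[207 210 175 114 156 204 215 214 213 214 214 214 213 213 213 213 214 214
  214 214 214 214 214 215 215 216 216 216 216 217 217 218 218 218 218 218
  218 218 217 218]
 [185 186 165 125 141 201 206 192 177 177 190 190 190 191 190 202 201 192
  194 164 146 141 120 118 119 120 116 119 126 126 125 126 125 126 125 128
  128 126 120 118]
 [143 143 141 131 133 13
[... 278 characters left out ...]
 129  93  91
   90  86 127 195]
 [143 144 142 136 115  92  87 111 126 128 137 144 138 134 134 136 139 138
  144 144 141 137 133 138 153 162 155 148 148 148 148 155 162 132  93  92
   91  89 132 198]
 [143 144 142 137 116  93  91  98 102 102 101 102 103 104 103 103 103 102
  101 102 101 101 102 101 102 102 103 102 102 100  99  98  99  98  99  98
   97  95  86 187]
 [143 143 143 138 118  98  99 100 100 101 100 102 102 101 102 103 101 103
  103 102 103 103 103 103 103 103 102 101 102 102 102 102 102 102 102 102
  102 101  93 192]
 [143 143 141 138 119 101 101 101 101 101 101 101 100 101 102 101 101 101
  101 101 101 101 101 101 101 101 101 101 101 100 101 100 100 100 100 100
  101 101  96 119]]
```

```bash
python3 -m inch '[[0,0,-0.0012,0,0,0,1],[-0.0015,0,0,0,0,0,1],[0,0,-0.003,0,0,0,1],[0,0,-0.006,0,0,0,1],[0,0,-0.02,0,0,0,1]]' >/dev/null;python3 tipchk.py; python3 -m inch '[[0,0,-0.03,0,0,0,1],[0,0,-0.03,0,0,0,1],[0,0,0,0,0,0,1],[0,0,0,0,0,0,1]]' >/dev/null;python3 tipchk.py; python3 - <<'E'
from h import *
im=grab_frame('side'); b=im.mean(2); print(b[229:234:2,235:276].round().astype(int)); s=telemetry.observe();print(s['position'],s['tool_rot'])
E
```

```text
tip xr,yr,z mm; F [-51.3069  -0.9241  53.0873] [ 0.2007  0.7212 -0.5213] [-3.1408 -0.0025 -3.0275] 30.1
tip xr,yr,z mm; F [-50.1344  -0.6078 114.4264] [ 0.1392 -0.4572 -0.942 ] [ 3.1411  0.0013 -3.0276] 30.5
[[144 144 141 132 132 138 136 196 215 208 187 193 175 128 133 120 123 135
  131 131 135 127 121 123 130 138 136 168 159 124 124 124 127 136 145 146
  120  85 159 206 215]
 [143 144 141 133 134 140 114 112 127 123 123 122 122 124 124 118 114 116
  118 119 123 127 128 129 131 134 136 139 138 139 145 144 150 130  95  93
   91  89 128 196 216]
 [143 144 141 135 131 109  86 116 131 127 137 144 138 134 134 137 139 138
  144 143 140 137 134 149 161 164 155 148 149 148 149 155 162 136  98  93
   94  92 134 199 217]]
[0.51440091 0.19553306 0.12739809] [-3.14154557e+00 -1.37310307e-04 -3.02752551e+00]
```

```bash
python3 -m inch '[[0.0048,-0.0429,-0.0032,0,0,0,1],[0.0048,-0.0429,-0.0032,0,0,0,1],[0.0048,-0.0429,-0.0032,0,0,0,1],[0.0048,-0.0429,-0.0032,0,0,0,1],[0.0048,-0.0429,-0.0032,0,0,0,1]]' >/dev/null; python3 -m inch '[[0.0048,-0.0429,-0.0032,0,0,0,1],[0.0048,-0.0429,-0.0032,0,0,0,1],[0,0,0,0,0,0.1162,1],[0,0,0,0,0,0.1162,1],[0,0,0,0,0,0.1162,1]]' >/dev/null; python3 -m inch '[[0,0,0,0,0,0.1162,1],[0,0,0,0,0,0,1],[0,0,0,0,0,0,1],[0,0,0,0,0,0,1]]'
python3 - <<'E'
from h import *
np.set_printoptions(precision=4,suppress=True)
s=telemetry.observe();p=np.array(s['position']);y=s['tool_rot'][2];print(p,s['tool_rot'])
d=np.array([.5151,-.1066,.0288])-p
print('tool delta',d[0]*np.cos(y)+d[1]*np.sin(y),d[0]*np.sin(y)-d[1]*np.cos(y),-d[2],'turn',y-2.791)
t=p+.09*np.array([-np.cos(y),-np.sin(y),0])+[0,0,-.0138]
for cam in ('scene','side'):
    c=calibration(cam); grab_frame(cam)
    print(cam,'proj',np.round(proj(c,t),1),[(np.round(l['xy'],1),round(l['score'],2)) for l in landmark_of('pick_tip',cam)])
E
```

```text
clock: 31.95
position: [0.5152, -0.1065, 0.1496]
tool_rot: [-3.141, -0.001, 2.794]
force: [0.4, -0.1, -1.1]
grip_width: 0.0114
finger_force: 108.4
[ 0.5152 -0.1065  0.1496] [-3.1414 -0.0006  2.7938]
tool delta 8.508079987038175e-05 -0.00014988838175250804 0.12075811607337034 turn 0.0027675594356373345
scene proj [384.8 279.3] [(array([293.5, 235.4]), 0.87), (array([384.5, 284. ]), 0.57)]
side proj [273.8 142.5] [(array([285.9, 222.1]), 0.58), (array([272.4, 142.1]), 0.44)]
```

```bash
python3 -m inch '[[0,0,0,0,0,0.0028,1],[0,0,0,0,0,0,1]]' >/dev/null; python3 - <<'E'
from h import *
s=telemetry.observe();print(s['position'],s['tool_rot'])
a=cv2.imread('pics/t1.png',0);im=grab_frame('wrist');save('t2',im);b=cv2.cvtColor(im,cv2.COLOR_RGB2GRAY)
for (y0,y1,x0,x1) in ((150,200,240,310),(170,230,245,305),(300,345,255,300)):
    t=b[y0:y1,x0:x1];r=cv2.matchTemplate(a[y0-8:y1+8,x0-8:x1+8],t,cv2.TM_CCOEFF_NORMED);_,m,_,l=cv2.minMaxLoc(r);print('shift of t1 rel now',l[0]-8,l[1]-8,round(m,3))
save('v9',np.hstack([cv2.cvtColor(a[120:370,180:380],cv2.COLOR_GRAY2RGB),im[120:370,180:380]]).repeat(2,0).repeat(2,1))
E
```

```text
[ 0.51538458 -0.10662831  0.14992732] [-3.14156565e+00  7.68079461e-06  2.78797374e+00]
shift of t1 rel now 0 0 0.99
shift of t1 rel now 0 0 0.984
shift of t1 rel now -2 -3 0.335
```

View pics/v9.png

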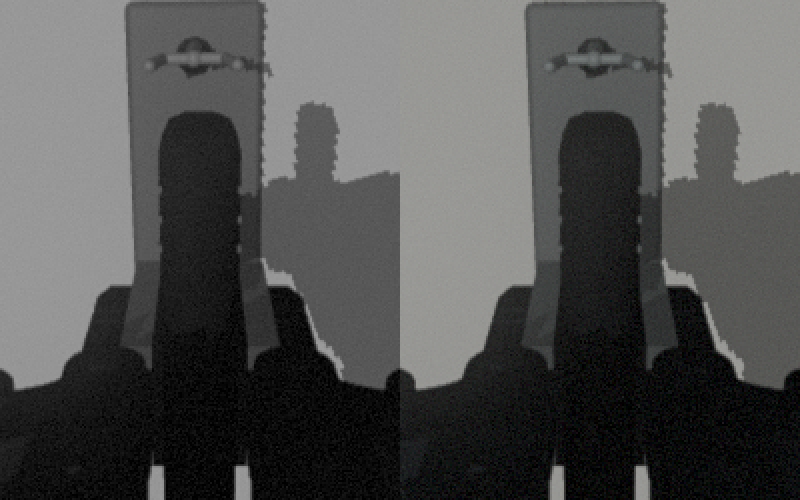

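The two views match (handle tail at the same pixel, rest unmoved), so the pick hasn't slipped in the hand. I'll lay it back.

```bash
python3 -m inch '[[0,0,0.03,0,0,-0.003,1],[0,0,0.03,0,0,0,1],[0,0,0.02,0,0,0,1],[0,0,0.015,0,0,0,1],[0,0,0,0,0,0,1]]'|grep -E 'pos|rot|force:'; python3 -m inch '[[0,0,0.01,0,0,0,1],[0,0,0.006,0,0,0,1],[0,0,0.005,0,0,0,1],[0,0,0,0,0,0,1],[0,0,0,0,0,0,1]]'|grep -E 'pos|rot|force:'
```

```text
position: [0.5144, -0.1064, 0.0533]
tool_rot: [-3.141, -0.003, 2.791]
force: [0.0, -0.8, -0.2]
finger_force: 108.4
position: [0.5155, -0.1066, 0.0341]
tool_rot: [3.142, 0.0, 2.791]
force: [0.0, 0.4, -1.1]
finger_force: 108.4
```

```bash
python3 -m inch '[[0,0,0.002,0,0,0,1],[0,0,0.002,0,0,0,1],[0,0,0,0,0,0,1],[0,0,0,0,0,0,1]]'|grep -E 'pos|rot|force:'; python3 -m inch '[[0.0003,0,0.001,0,0,0,1],[0,0,0,0,0,0,1],[0,0,0,0,0,0,1]]'|grep -E 'pos|rot|force:'
```

```text
position: [0.5154, -0.1066, 0.0299]
tool_rot: [-3.142, 0.0, 2.791]
force: [0.3, 0.2, -0.8]
finger_force: 108.4
position: [0.5152, -0.1065, 0.029]
tool_rot: [-3.142, 0.0, 2.791]
force: [0.2, -0.2, 0.3]
finger_force: 108.5
```

```bash
python3 -m inch '[[0,0,0,0,0,0,0.85],[0,0,0,0,0,0,0.7],[0,0,0,0,0,0,0.5],[0,0,0,0,0,0,0.2],[0,0,0,0,0,0,0]]' 20|grep -E 'pos|force|wid'; python3 -m inch '[[0,0,0,0,0,0,0],[0,0,0,0,0,0,0],[0,0,-0.01,0,0,0,0],[0,0,-0.03,0,0,0,0],[0,0,-0.04,0,0,0,0]]'|grep -E 'pos|force|wid'; python3 -m inch '[[0.01,0,-0.04,0,0,0,0],[0.02,0,-0.03,0,0,0,0],[0.02,0,0,0,0,0,0],[0,0,0,0,0,0,0]]'|grep -E 'pos|force|wid'
python3 b.py f1 pick_grip pick_tip pick_rest
python3 - <<'E'
from h import *
a=cv2.imread('pics/f1.png')[100:400,150:430]
b=cv2.imread('pics/e_side.png')
s=grab_frame('scene')[150:225,265:335][:,:,::-1]; d=grab_frame('side')[190:265,220:290][:,:,::-1]
R=lambda k:cv2.resize(k,(280,300),interpolation=cv2.INTER_CUBIC)
cv2.imwrite('pics/v10.png',cv2.resize(np.hstack([a,R(s),R(d)]),(798,285)))
E
```

```text
position: [0.5151, -0.1064, 0.0289]
force: [-1.0, 0.3, 0.1]
grip_width: 0.068
finger_force: 0.0
position: [0.5142, -0.1064, 0.1094]
force: [1.2, -0.1, 1.0]
grip_width: 0.0857
finger_force: 0.0
position: [0.4667, -0.0888, 0.1804]
force: [0.0, 0.1, 1.0]
grip_width: 0.0851
finger_force: 0.0
35.5 [ 0.4667 -0.0888  0.1804] [3.1408 0.001  2.7913] [0.002  0.1116 1.0317]
pick_grip [281.6 261.5] 0.92 [[0.5316, -0.1091, 0.022], [0.5193, -0.1049, 0.05]]
pick_grip [427.5 196.8] 0.78 [[0.5184, 0.0237, 0.022], [0.5074, 0.0156, 0.05]]
pick_tip [540.6 184.2] 0.98 [[0.5398, 0.1131, 0.022], [0.5268, 0.0966, 0.05]]
pick_tip [277.  330.4] 0.82 [[0.5948, -0.1366, 0.022], [0.5767, -0.1298, 0.05]]
pick_rest [275.4 230.4] 0.75 [[0.5028, -0.1042, 0.022], [0.4933, -0.1004, 0.05]]
[[ 0.3439  0.9018  0.2616  0.4004]
 [ 0.939  -0.3308 -0.0942 -0.0636]
 [ 0.0016  0.278  -0.9606  0.3218]]
```

View pics/v10.png

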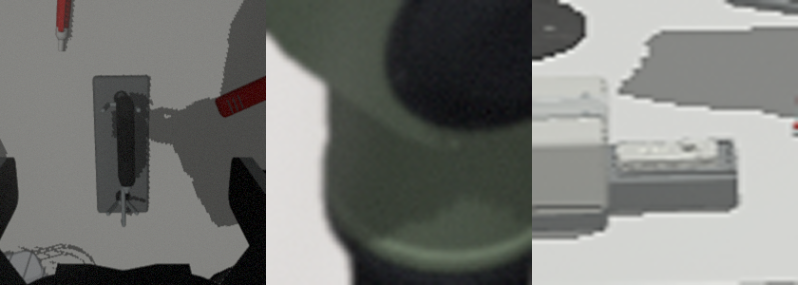

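The pick lies in its rest (crop 124,140). The cassette lies flat on the shelf, its ends at crop 615 and 722 between the mouth (610) and the shelf's end (737). Handing in.

```bash
python3 -c "
from workcell import bot
print(bot.job_done())"
```

```text
the job is handed in; nothing more can be done
None
```

I drew the cassette out through the shutter window with the pick, laid it flat on the front shelf with its middle about 36 mm before the mouth, put the pick back in its rest, and handed the job in at about 36 s; forces read at the wrist between steps stayed near 3 N or below.

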